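# Close the fossil crate with its tongued cover board

## Task

Close the fossil crate with the loose cover board: pick the board up by its handle, angle its tongue into the groove of the crate's fixed board, and lower it until it lies flat and fully home inside the cover frame, then let go. Feel your way and press only lightly: never push the board against the frame with more than 30 N, never knock or drop it on the crate, and leave the other things on the table alone.

Things in the scene. Friction and masses are not known exactly. Their poses are not given: they have to be found in the camera images.
- handle (a point): Centre of the loose board's handle, the place to grip: an upright batten 20 mm thick (x), 90 long (y), 50 high, on the middle of the board's top face. This point is 25 mm above the top face, 47 above the underside. Axes are the board's: x away from the tongue edge, y along it, z up. The board is wood, 150 (x) x 170 (y) x 22 mm, about 0.4 kg, and starts flat on the table, tongue towards the robot.
- tongue (a point): Middle of the front edge of the loose board's tongue, axes as handle; 85 mm towards -x and 37.5 mm below the handle point. The tongue runs along all of the board's -x edge, sticks out 10 mm, is 6 mm thick (4 mm at the tip), with its mid-height 9.5 mm above the board's underside.
- back_edge (a point): Middle of the loose board's plain edge opposite the tongue, half-way up it, axes as handle; 75 mm towards +x and 36 mm below the handle point.
- crate: Open plywood box 250 (x) x 180 (y) mm, fixed, a fossil inside; origin at the centre of its underside, x away from the robot. On its walls (70 mm high) sits a wooden cover frame 70 to 92 mm high: grooved fixed board at -x, end strip at +x, side strips. The frame is screwed on in slots and sits up to 15 mm either way along x from its drawn place: not measured, find it by feel. It is firm.
- groove (a point): Drawn middle of the groove's mouth, (-55, 0, 79.5) mm from crate, crate's axes; true one up to 15 mm off along x, true in y and height. Groove in the fixed board's +x edge: 12 mm high, 17 deep, all along y, ends open; lip above 6.5 mm thick, below 3.5, both end at the same edge. At 0.25 rad (back edge raised) the tongue goes in 7 mm till the board's top corner meets that edge, the rest as it is lowered.
- end_strip (a point): Drawn middle of the top inner edge of the end strip, 20 mm wide in x, top 92 mm up; shifts with the frame, always 153 mm from the fixed board's edge. The board takes 150 of these, so keep it pressed lightly (a few newtons) towards the groove while lowering, or its back edge lands on this strip.
- opening (a point): Drawn centre of the opening at the height of the side walls' tops (70 mm), on which the board's underside rests when home, its top then flush with the frame; shifts along x with the frame. Side strips' inner faces are 92 mm either side, their tops 82 mm up.

How it is judged:
On the way, in this order (a step that is already met when the one before it is completed fails the run):
1. the board is held clear above the table (height (world z) of tongue above 0.06 m), for 0.2 s.
2. the tongue is brought into the groove with the board at an angle (angle between handle's own z axis and vertical above 0.1 rad and x of tongue in the frame of groove between -0.033 and 0.014 m and z of tongue in the frame of groove between -0.007 and 0.007 m), for 0.2 s.
At the end, for the whole second after the job is handed in: The board rests released in the cover frame: level within 0.025 rad, underside 70 mm up within 2.5 mm, tongue in the groove (its edge 11 mm short of to 29 mm past the drawn mouth towards -x), within 12 mm of the middle sideways, square with the crate within 0.06 rad (angle between handle's own z axis and vertical below 0.025 rad and z of handle in the frame of crate between 0.1145 and 0.1195 m and x of tongue in the frame of groove between -0.029 and 0.011 m and y of tongue in the frame of groove between -0.012 and 0.012 m and angle between the x axis of handle and the x axis of crate, either way round below 0.06 rad and linear speed of board below 0.01 m/s); the robot touches nothing.
It fails at once if the board is pushed against the cover frame with more than 30 N, or strikes the crate with more than 60 N (contact force between board and deck above 30 N or contact force between board and crate above 60 N).
It fails at once if the robot touches the crate or frame with more than 15 N (contact force between any of the fingers, the arm and crate above 15 N).
It fails at once if one of the other things on the table is moved by more than 30 mm (distance of any of chip_a, chip_b, brush, chisel, cup, water, chip_c from where it was at the start of the episode above 0.03 m).
It also fails if it takes over 48 s, if anything falls off the work surface, if the arm or the gripper's body presses on something with over 40 N, if the wrist force passes 120 N, or if a joint passes its speed limit or range.

## Robot

A 6-joint arm with a two-finger parallel gripper is mounted at the origin on the work surface. World frame = base frame: x ahead of the robot, y to its left, z up, the work surface at z = 0. Lengths are in m, angles in rad, forces in N, time in s.
With the tool pointing down it reaches from about 0.35 to 0.975 m from the base axis. Payload 4.9 kg.
Tool frame: the origin (TCP) lies between the finger pads; the fingertips stand 14 mm ahead of it and the grasp point (between the pads) lies 5 mm behind it (manip.finger_overhang is the distance from the TCP to the fingertips, in m); z points along the fingers, y is the line along which they close (so a half turn about z gives the same grasp; the last joint's range is limited). The gripper opens to 85 mm and grips with 20 to 120 N. Pads are 22 mm wide; open, the fingers measure 114 mm over their backs; the gripper's body (76 mm by 85 mm) begins 54 mm behind the grasp point. The pads swing forward as they close: fully open they stand 13 mm farther back than shut.
Start: joints at [-1.335, 0.053, 1.613, -0, 1.476, -0.119], TCP at [0.217, -0.586, 0.245] pointing down, gripper open.
Joint ranges: [-3.01, 3.01], [-1.01, 2.22], [0.06, 2.58], [-1.02, 4.17], [0.09, 2.62], [-3.14, 3.14]. Speed limits (rad/s): [2.57, 2.57, 3.14, 3.14, 3.14, 3.14].

## Interface

Orientations are given as a unit quaternion [w, x, y, z].
In Python, from plant import manip, grab_frame gives the robot as it stands.
- The arm moves only by the tool servo_tool, never from a script. Its argument "deltas" is a list that holds one entry, the list of rows, each a list of 5 numbers: the opening in per cent of the stroke, from 0 (shut) to 100 (fully open), then the shift along the world's x, y, z in m, then the turn about the world's z in degrees. A call has exactly 8 rows; each row shifts and turns the commanded pose from where the row before left it; what a row does not reach is not made up. A row lasts 1/10 s, in which the tool goes at most 50 mm and 8.59 degrees, less where a joint would pass 70% of its speed; a pose out of reach is approached as far as the arm can. A call is refused whole if a number of a shift passes 0.05 or a number of a turn 8.59, either way. A call with a gripper value outside its range is refused whole. The fingers move at their own pace and stop on an object; the grip force is fixed at half the most. Time passes only in rows, so rows that do not move let the fingers close, or fill a call up. It gives the time, the measured TCP pose, the force, the opening and the grip force at its end, in the units of the state.
- manip.state(): the state, without advancing time (a new reading comes with each control period).
- grab_frame(name): name is "scene" or "top" or "wrist"; returns a dict with "pixels" (384x512x3 uint8, red, green, blue), "z_map" (384x512 float32, m along the optical axis (not along the pixel's ray), 0 where there is no reading), "fx", "fy", "cx", "cy" (pixels), "dist" ([k1, k2, p1, p2, k3] as OpenCV has them; the pictures are not rectified), "rvec" (rotation vector, rad) and "tvec" (3), from world to camera coordinates, as OpenCV has them; the wrist camera has in their place "T_tool_cam" (4x4, takes a point from camera to tool coordinates, whose origin is the TCP and whose axes are the flange's). Camera axes: x right, y down, z forward; pixel columns grow to the right and rows downward; lengths in m; the calibration is good to about 2 mm. A picture is of the moment at which its call begins: read the wrist's pose just before it.
- manip.job_done(): hands the job in; it is judged then, once.
The state is a dict: "time": time; "joint_pos": joint angles; "joint_vel": joint speeds; "joint_efforts": joint torques, N m; "tool_pos": TCP position; "tool_rot": TCP orientation; "contact_force": force on the tool from outside, world axes, zero at the start; "ft_torque": the same for the moment, N m; "gripper_width": opening from 0.0 (shut) to 1.0 (fully open); "grasp_force": force on a finger pad.
Only numpy, scipy, OpenCV 4.12 (cv2) and the standard library are available. Lean on these libraries where they do the work, as an engineer would, in place of code of your own. Each camera call takes 0.05 s, during which the arm holds its last target. There are 200 camera calls.

## Working session

There is one attempt and no reset: what is moved stays moved. The work goes in short steps, Python scripts to look and compute and a tool call to move; the robot and the scene stay as the last step left them, time stands still between calls to the robot, and variables do not carry over. Pictures are saved under pics/ and viewed, at most 10 in all, crops included, and the job is handed in when it is done.

Besides the shell and the picture viewer there is one more tool, called as a command line: name --argument value ..., lists and objects as JSON in quotes. servo_tool: Moves the arm, as the interface text tells. Its arguments: {"type":"object","properties":{"deltas":{"type":"array"}},"required":["deltas"]}

```bash
mkdir -p pics; ls; python3 - <<'E'
from plant import manip, grab_frame
import cv2,numpy as np,pickle
print([x for x in dir(manip) if x[0]!='_'],manip.state())
fs={}
for n in("scene","top"):
    f=grab_frame(n);fs[n]=f
    cv2.imwrite(f"pics/{n}0.png",f["pixels"][:,:,::-1])
pickle.dump(fs,open("f0.pkl","wb"))
a=np.hstack([fs[n]["pixels"][:,:,::-1] for n in fs])
E
```

```text
pics
['IKError', 'finger_overhang', 'job_done', 'state'] {'time': 0.0, 'joint_pos': array([-1.33500915e+00,  5.33279657e-02,  1.61426781e+00, -2.03540483e-05,
        1.47599222e+00, -1.19008712e-01]), 'joint_vel': array([-0.00199112,  0.0008238 , -0.00025874, -0.00101638, -0.00023107,
        0.00024291]), 'joint_efforts': array([ 2.50137109e-04, -3.93683088e+01, -3.70175314e+01, -1.63392447e-04,
        6.89040899e-03, -3.03041453e-06]), 'tool_pos': array([ 0.21697757, -0.5855068 ,  0.24409654]), 'tool_rot': array([-9.95382464e-04,  9.84305545e-01,  1.76469826e-01, -6.83334098e-05]), 'contact_force': array([-0.18372539, -0.20814093,  0.23950882]), 'ft_torque': array([0.00370082, 0.04372387, 0.00135701]), 'grasp_force': 0.0, 'gripper_width': 0.9985443354342454}
```

View pics/top0.png

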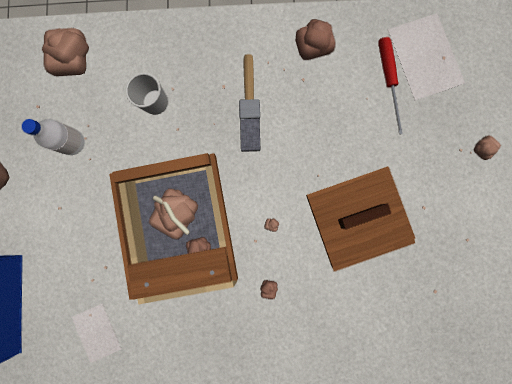

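View pics/scene0.png

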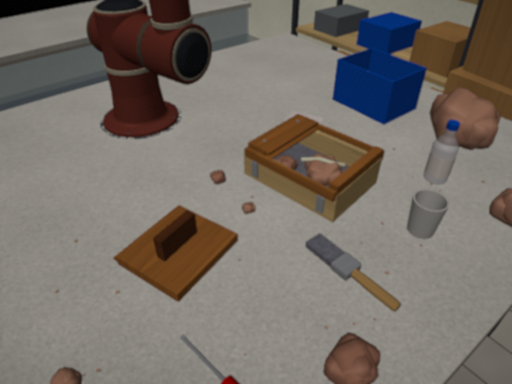

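```bash
cat > h.py <<'E'
import numpy as np,cv2
def cloud(f,T=None):
    H,W=f["z_map"].shape
    u,v=np.meshgrid(np.arange(W),np.arange(H))
    K=np.array([[f["fx"],0,f["cx"]],[0,f["fy"],f["cy"]],[0,0,1.]])
    p=cv2.undistortPoints(np.stack([u,v],-1).reshape(-1,1,2).astype(float),K,np.array(f["dist"])).reshape(H,W,2)
    z=f["z_map"]; P=np.dstack([p[...,0]*z,p[...,1]*z,z]).astype(float)
    if T is None:
        R=cv2.Rodrigues(np.array(f["rvec"],float))[0]
        P=(P-np.ravel(f["tvec"]))@R
    else: P=P@T[:3,:3].T+T[:3,3]
    P[z==0]=np.nan
    return P
def rect(P,m):
    q=P[m][:,:2]; (c,s,a)=cv2.minAreaRect((q*1000).astype(np.float32))
    return np.round(c,1),np.round(s,1),round(a,1),int(m.sum()),round(float(np.median(P[m][:,2])),4)
def comps(P,lo,hi,n=30):
    m=((P[...,2]>lo)&(P[...,2]<hi)).astype(np.uint8)
    k,l,st,ce=cv2.connectedComponentsWithStats(m)
    for i in range(1,k):
        if st[i,4]>=n: print(np.round(ce[i]),rect(P,l==i))
E
python3 - <<'E'
from h import *
import pickle
f=pickle.load(open("f0.pkl","rb"))["top"];P=cloud(f)
np.set_printoptions(suppress=True)
print("tbl",np.nanmedian(P[...,2]))
for r in[(.015,.03),(.062,.08),(.087,.1),(.076,.087),(.065,.1)]:print(r);comps(P,*r)
E
```

```text
tbl 0.0009144774200893972
(0.015, 0.03)
[389.  68.] (array([ 787.3, -252.5]), array([190. ,  26.1]), 5.7, 717, 0.0232)
[313.  54.] (array([856.2, -95.1]), array([82.2, 33.9]), 71.8, 114, 0.0222)
[76. 66.] (array([848. , 399.5]), array([38. , 98.9]), 34.6, 165, 0.0233)
[249. 111.] (array([759.4,  35.9]), array([ 40.7, 199.9]), 88.7, 1359, 0.0186)
[146.  92.] (array([784. , 244.4]), array([20.2, 48.8]), 43.0, 108, 0.0227)
[160. 107.] (array([756.9, 219.7]), array([17.5, 50.7]), 44.0, 56, 0.0227)
[ 77. 144.] (array([685.1, 392.2]), array([18.5, 52. ]), 69.7, 85, 0.0226)
[486. 147.] (array([ 652.1, -431.3]), array([40.9, 42.4]), 45.5, 246, 0.0256)
[  5. 177.] (array([620. , 545.6]), array([14.4, 47.2]), 83.3, 48, 0.023)
[360. 217.] (array([ 519.3, -178. ]), array([155., 171.]), 17.8, 6147, 0.0226)
[175. 214.] (array([535.1, 187.7]), array([162.8, 150.5]), 9.2, 3894, 0.0224)
[272. 224.] (array([510.5,  -2.3]), array([24.9, 23. ]), 66.6, 121, 0.0186)
[ 14. 304.] (array([361.7, 519.9]), array([200.4,  33.6]), 9.1, 488, 0.0226)
[269. 290.] (array([382.8,   6.5]), array([33.3, 34.5]), 79.0, 2
[... 1421 characters left out ...]
13)
[223. 218.] (array([528. ,  85.6]), array([234.9,  10.7]), 9.3, 653, 0.0825)
[163. 173.] (array([609.5, 194.6]), array([  1.1, 150.6]), 9.2, 90, 0.0814)
[121. 231.] (array([497.9, 270.8]), array([234.5,  19.6]), 8.0, 609, 0.0822)
(0.065, 0.1)
[61. 51.] (array([863.7, 402.3]), array([15. , 20.8]), 27.8, 47, 0.0658)
[142.  89.] (array([771. , 232.7]), array([65.6, 66.1]), 0.6, 419, 0.0782)
[ 58. 137.] (array([687.9, 403.9]), array([41.2, 55.4]), 60.4, 425, 0.088)
[174. 240.] (array([507. , 178.4]), array([250.3, 200.7]), 9.3, 8008, 0.0911)
[171. 217.] (array([533.7, 182.5]), array([53.1, 35.9]), 2.5, 192, 0.0666)
[366. 216.] (array([ 521.5, -177.2]), array([20.3, 90.5]), 17.6, 559, 0.0725)
```

servo_tool --deltas '[[[60,0.02,0.026,0,5.5],[60,0.02,0.026,0,5.5],[60,0.02,0.026,0,5.5],[60,0.02,0.026,0,5.5],[60,0.02,0.026,0,5.5],[60,0.02,0.026,0,5.5],[60,0.02,0.026,0,5.5],[60,0.02,0.026,0,5.5]]]'

```text
time: 0.9
tool_pos: [0.3776, -0.3767, 0.2448]
tool_rot: [-0.0, 0.846, 0.534, -0.0]
contact_force: [0.5, -0.7, 0.2]
gripper_width: 0.597
grasp_force: 0.0
```

servo_tool --deltas '[[[60,0.02,0.026,-0.012,5.4],[60,0.02,0.026,-0.012,5.4],[60,0.02,0.026,-0.012,5.4],[60,0.02,0.026,-0.012,5.4],[60,0.02,0.026,-0.012,5.4],[60,0.02,0.026,-0.012,5.4],[60,0.02,0.026,-0.012,5.4],[60,0.005,0.018,-0.012,5.4]]]'

```text
time: 1.7
tool_pos: [0.5232, -0.1762, 0.1485]
tool_rot: [-0.0, 0.589, 0.808, 0.0]
contact_force: [-0.8, -0.2, -0.5]
gripper_width: 0.6
grasp_force: 0.0
```

servo_tool --deltas '[[[60,-0.0015,-0.001,-0.018,0],[60,0,0,-0.018,0],[60,0,0,-0.018,0],[60,0,0,-0.012,0],[60,0,0,-0.0065,0],[60,0,0,-0.004,0],[60,0,0,0,0],[35,0,0,0,0]]]'

```text
time: 2.5
tool_pos: [0.5211, -0.1794, 0.0736]
tool_rot: [0.001, 0.591, 0.807, 0.0]
contact_force: [0.1, -1.1, -0.2]
gripper_width: 0.444
grasp_force: 0.0
```

servo_tool --deltas '[[[0,0,0,0,0],[0,0,0,0,0],[0,0,0,0,0],[0,0,0,0,0],[0,0,0,0,0],[0,0,0,0,0],[0,0,0,0,0],[0,0,0,0,0]]]'

```text
time: 3.3
tool_pos: [0.5217, -0.1795, 0.0742]
tool_rot: [0.001, 0.591, 0.807, 0.0]
contact_force: [1.1, 0.6, 6.5]
gripper_width: 0.21
grasp_force: 62.1
```

servo_tool --deltas '[[[0,0,0,0.005,0],[0,0,0,0.01,0],[0,0,0,0.02,0],[0,0,0,0.03,0],[0,0,0,0.03,0],[0,0,0,0.025,0],[0,0,0,0.015,0],[0,0,0,0.005,0]]]'

```text
time: 4.1
tool_pos: [0.5211, -0.1793, 0.2146]
tool_rot: [0.001, 0.591, 0.807, 0.0]
contact_force: [-0.1, 0.4, -3.6]
gripper_width: 0.217
grasp_force: 61.0
```

servo_tool --deltas '[[[0,0.001,0.01,0,-0.5],[0,0.001,0.02,0,-0.5],[0,0.002,0.03,0,-0.6],[0,0.002,0.03,0,-0.6],[0,0.002,0.03,0,-0.6],[0,0.002,0.03,0,-0.6],[0,0.002,0.03,0,-0.6],[0,0.002,0.03,0,-0.6]]]'

```text
time: 4.9
tool_pos: [0.5331, 0.0329, 0.2102]
tool_rot: [-0.002, 0.623, 0.782, -0.001]
contact_force: [0.3, 0.9, -3.1]
gripper_width: 0.214
grasp_force: 61.0
```

servo_tool --deltas '[[[0,0.002,0.03,0,-0.6],[0,0.002,0.03,0,-0.6],[0,0.002,0.03,0,-0.6],[0,0.002,0.025,0,-0.6],[0,0.001,0.02,0,-0.6],[0,0,0.01,0,-0.6],[0,0,0.005,0,0],[0,0,0,0,0]]]'

```text
time: 5.7
tool_pos: [0.543, 0.1811, 0.2118]
tool_rot: [-0.0, 0.647, 0.762, -0.001]
contact_force: [0.0, 0.1, -2.7]
gripper_width: 0.213
grasp_force: 61.0
```

```bash
python3 - <<'E'
from plant import manip, grab_frame
from h import *
np.set_printoptions(suppress=True,precision=4)
s=manip.state();print(s['tool_pos'],s['contact_force'],s['ft_torque'],s['time'])
a=grab_frame("scene");b=grab_frame("top")
cv2.imwrite("pics/s1.png",np.vstack([a["pixels"],])[:,:,::-1])
cv2.imwrite("pics/t1.png",b["pixels"][:,:,::-1])
for n in(a,b):
    P=cloud(n); comps(P,.125,.19,60)
E
```

```text
[0.543  0.1811 0.2118] [ 0.0291  0.0746 -2.733 ] [-0.032   0.0053  0.0289] 5.7
[492.  13.] (array([ 286.6, 1337.2]), array([ 64.7, 299.2]), 60.8, 720, 0.1562)
[135.  70.] (array([25.4, 74.2]), array([ 87.4, 323.5]), 1.2, 1304, 0.1615)
[393.  65.] (array([358.7, 598.7]), array([164.5, 203.3]), 89.7, 250, 0.1276)
[327. 131.] (array([537.1, 182.1]), array([162. , 176.5]), 9.0, 3767, 0.158)
[452. 127.] (array([693.4, 410.4]), array([24.3, 24.8]), 41.0, 161, 0.1429)
[ 32. 127.] (array([690.7, 411.1]), array([25.5, 25.7]), 84.5, 274, 0.149)
[179. 211.] (array([538.7, 164.6]), array([161.3, 136.5]), 9.1, 5820, 0.1601)
```

View pics/s1.png

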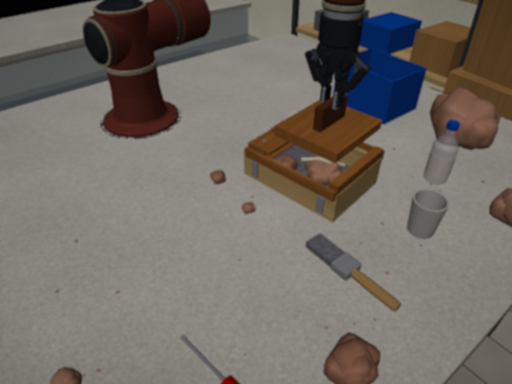

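servo_tool --deltas '[[[0,0.002,0.001,-0.008,0],[0,0,0,-0.01,0],[0,0,0,-0.01,0],[0,0,0,-0.007,0],[0,0,0,-0.003,0],[0,0,0,-0.001,0],[0,0,0,-0.001,0],[0,0,0,-0.001,0]]]'

```text
time: 6.6
tool_pos: [0.546, 0.1821, 0.1723]
tool_rot: [0.0, 0.647, 0.762, 0.0]
contact_force: [0.1, -0.1, -3.5]
gripper_width: 0.212
grasp_force: 61.0
```

servo_tool --deltas '[[[0,0,0,-0.001,0],[0,0,0,-0.001,0],[0,0,0,-0.001,0],[0,0,0,-0.0005,0],[0,0,0,-0.0005,0],[0,0,0,-0.0005,0],[0,0,0,0,0],[0,0,0,0,0]]]'

```text
time: 7.4
tool_pos: [0.5456, 0.1819, 0.1673]
tool_rot: [-0.0, 0.647, 0.762, -0.0]
contact_force: [-0.2, -0.3, -3.6]
gripper_width: 0.212
grasp_force: 61.0
```

servo_tool --deltas '[[[0,0,0,-0.0005,0],[0,0,0,-0.0005,0],[0,0,0,-0.0005,0],[0,0,0,-0.0005,0],[0,0,0,-0.0005,0],[0,0,0,-0.0005,0],[0,0,0,0,0],[0,0,0,0,0]]]'

```text
time: 8.2
tool_pos: [0.546, 0.1821, 0.1657]
tool_rot: [0.0, 0.647, 0.762, 0.0]
contact_force: [-4.1, -0.7, 6.1]
gripper_width: 0.215
grasp_force: 62.0
```

servo_tool --deltas '[[[0,0,0,-0.0003,0],[0,0,0,-0.0003,0],[0,0,0,-0.0004,0],[0,0,0,0,0],[0,0,0,0,0],[0,0,0,0,0],[0,0,0,0,0],[0,0,0,0,0]]]'

```text
time: 9.0
tool_pos: [0.5462, 0.1821, 0.1655]
tool_rot: [0.001, 0.647, 0.762, 0.001]
contact_force: [-5.6, -0.6, 7.9]
gripper_width: 0.215
grasp_force: 62.3
```

```bash
cat >> h.py <<'E'
def tilt(a,zlo,zhi):
    """plane fit of the board top, in the crate's axes (scene view)"""
    P=cloud(a).reshape(-1,3); x=np.array([.987,.1607,0]);y=np.array([-.1607,.987,0])
    Q=(P-[.4587,.1703,0])@np.array([x,y,[0,0,1]]).T
    m=(Q[:,0]>-.005)&(Q[:,0]<.155)&(abs(Q[:,1])<.08)&(Q[:,2]>zlo)&(Q[:,2]<zhi)
    q=Q[m]
    for _ in range(5):
        A=np.c_[q[:,:2],np.ones(len(q))];c=np.linalg.lstsq(A,q[:,2],rcond=None)[0]
        r=Q[m][:,2]-np.c_[Q[m][:,:2],np.ones(m.sum())]@c; q=Q[m][abs(r)<.003]
    t=Q[(abs(Q[:,2]-(Q[:,:2]@c[:2]+c[2]))<.003)&(abs(Q[:,1])<.08)&(Q[:,0]>-.03)&(Q[:,0]<.2)]
    print("slopes x,y",c[:2],"top z at x=0,.08,.15",c[2]+c[0]*np.array([0,.08,.15]),"n",len(q),"x ext",np.percentile(t[:,0],[1,99]))
E
cat > look.py <<'E'
import sys
from plant import manip, grab_frame
from h import *
np.set_printoptions(suppress=True,precision=4)
s=manip.state();print(s['time'],s['tool_pos'],s['contact_force'],s['ft_torque'])
a=grab_frame("scene");cv2.imwrite(f"pics/s{s['time']:.1f}.png",a["pixels"][:,:,::-1])
tilt(a,float(sys.argv[1]),float(sys.argv[2]))
E
python3 look.py .08 .13
```

```text
9.0 [0.5462 0.1821 0.1655] [-5.5622 -0.5522  7.8501] [-0.2089  0.5799  0.0077]
slopes x,y [0.0108 0.0019] top z at x=0,.08,.15 [0.1109 0.1118 0.1125] n 2045 x ext [0.0136 0.1626]
```

servo_tool --deltas '[[[21.5,0,0,0,0],[21.5,0,0,0,0],[21.7,0,0,0,0],[21.7,0,0,0,0],[21.9,0,0,0,0],[21.9,0,0,0,0],[22.1,0,0,0,0],[22.1,0,0,0,0]]]'

```text
time: 9.85
tool_pos: [0.5462, 0.1821, 0.1654]
tool_rot: [0.001, 0.647, 0.762, 0.001]
contact_force: [-5.3, -0.7, 7.1]
gripper_width: 0.225
grasp_force: 35.0
```

```bash
python3 look.py .08 .13
```

```text
9.85 [0.5462 0.1821 0.1654] [-5.3388 -0.7421  7.0909] [-0.1402  0.4577 -0.0146]
slopes x,y [0.01   0.0025] top z at x=0,.08,.15 [0.1111 0.1119 0.1126] n 2042 x ext [0.0137 0.1625]
```

servo_tool --deltas '[[[22.3,0,0,0,0],[22.5,0,0,0,0],[22.7,0,0,0,0],[22.9,0,0,0,0],[23.1,0,0,0,0],[23.2,0,0,0,0],[23.3,0,0,0,0],[23.4,0,0,0,0]]]'

```text
time: 10.7
tool_pos: [0.5454, 0.182, 0.1629]
tool_rot: [-0.0, 0.647, 0.762, -0.0]
contact_force: [-2.4, -0.1, 2.1]
gripper_width: 0.233
grasp_force: 8.2
```

```bash
python3 look.py .08 .13
```

```text
10.7 [0.5454 0.182  0.1629] [-2.4191 -0.1209  2.0866] [-0.026   0.2957  0.0011]
slopes x,y [0.0404 0.0018] top z at x=0,.08,.15 [0.1064 0.1097 0.1125] n 1968 x ext [0.0138 0.1633]
```

servo_tool --deltas '[[[23.5,0,0,-0.0005,0],[23.6,0,0,-0.0005,0],[23.7,0,0,-0.0005,0],[23.8,0,0,-0.0005,0],[23.9,0,0,-0.0005,0],[24.0,0,0,-0.0005,0],[24.1,0,0,-0.0005,0],[24.2,0,0,0,0]]]'

```text
time: 11.55
tool_pos: [0.5455, 0.1819, 0.1596]
tool_rot: [-0.0, 0.647, 0.762, -0.0]
contact_force: [-2.2, 0.9, 1.0]
gripper_width: 0.238
grasp_force: 4.6
```

```bash
python3 look.py .08 .13
```

```text
11.55 [0.5455 0.1819 0.1596] [-2.234   0.8826  1.0205] [-0.0346  0.2495  0.0105]
slopes x,y [0.0857 0.0024] top z at x=0,.08,.15 [0.0996 0.1065 0.1125] n 1848 x ext [0.0163 0.1651]
```

servo_tool --deltas '[[[24.2,-0.0005,0,-0.0005,0],[24.3,-0.0005,0,-0.0005,0],[24.4,-0.0005,-0.0005,-0.0005,0],[24.5,-0.0005,0,-0.0005,0],[24.6,-0.0005,0,-0.0005,0],[24.7,0,0,-0.0005,0],[24.8,0,0,-0.0005,0],[24.8,0,0,0,0]]]'

```text
time: 12.4
tool_pos: [0.5428, 0.1814, 0.1563]
tool_rot: [-0.0, 0.647, 0.762, -0.0]
contact_force: [-2.8, -0.1, 2.0]
gripper_width: 0.249
grasp_force: 5.6
```

```bash
python3 look.py .08 .13
```

```text
12.4 [0.5428 0.1814 0.1563] [-2.8279 -0.1461  2.0064] [-0.0368  0.4317  0.0211]
slopes x,y [ 0.14   -0.0002] top z at x=0,.08,.15 [0.0914 0.1026 0.1124] n 1872 x ext [-0.0257  0.1639]
```

servo_tool --deltas '[[[24.8,-0.001,0,0,0],[24.8,-0.001,-0.0005,0,0],[24.8,-0.001,0,0,0],[24.8,-0.001,0,0,0],[24.8,-0.001,-0.0005,0,0],[24.8,-0.001,0,0,0],[24.8,-0.001,0,0,0],[24.8,-0.001,0,0,0]]]'

```text
time: 13.25
tool_pos: [0.5349, 0.1804, 0.1561]
tool_rot: [-0.0, 0.647, 0.762, -0.0]
contact_force: [0.0, 0.6, -3.1]
gripper_width: 0.245
grasp_force: 3.2
```

```bash
python3 look.py .094 .13
```

```text
13.25 [0.5349 0.1804 0.1561] [ 0.001   0.5814 -3.073 ] [ 0.0297 -0.0439 -0.0019]
slopes x,y [0.1258 0.0025] top z at x=0,.08,.15 [0.0935 0.1036 0.1124] n 1893 x ext [-0.0288  0.1556]
```

servo_tool --deltas '[[[24.8,-0.0005,0,0,0],[24.8,-0.0005,0,0,0],[24.8,-0.0005,-0.0005,0,0],[24.8,-0.0005,0,0,0],[24.8,-0.0005,0,0,0],[24.8,-0.0005,0,0,0],[24.8,-0.0005,0,0,0],[24.8,-0.0005,0,0,0]]]'

```text
time: 14.1
tool_pos: [0.5317, 0.18, 0.1569]
tool_rot: [0.001, 0.647, 0.762, 0.001]
contact_force: [2.0, 0.3, 0.1]
gripper_width: 0.253
grasp_force: 0.8
```

```bash
python3 look.py .094 .13
```

```text
14.1 [0.5317 0.18   0.1569] [2.0095 0.3098 0.1282] [ 0.0472 -0.2823 -0.0168]
slopes x,y [0.1339 0.0023] top z at x=0,.08,.15 [0.0901 0.1008 0.1102] n 1658 x ext [-0.0205  0.1535]
```

```bash
python3 -c "
import cv2
a=cv2.imread('pics/s14.1.png')[70:230,225:405];cv2.imwrite('pics/z1.png',cv2.resize(a,None,fx=4,fy=3.7,interpolation=2))"
```

```text
(no output)
```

View pics/z1.png

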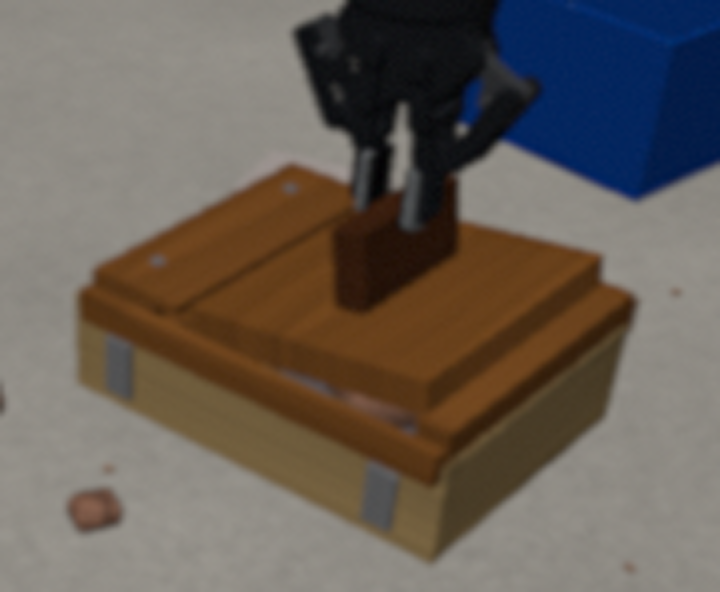

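servo_tool --deltas '[[[25.2,0,0,-0.001,0],[25.2,0,0,-0.001,0],[25.2,0,0,-0.001,0],[25.2,0,0,-0.001,0],[25,0,0,0,0],[24.8,0,0,0,0],[24.6,0,0,0,0],[24.4,0,0,0,0]]]'

```text
time: 14.95
tool_pos: [0.5315, 0.18, 0.1527]
tool_rot: [0.0, 0.647, 0.762, 0.0]
contact_force: [3.1, 2.2, 2.7]
gripper_width: 0.245
grasp_force: 8.1
```

Now inch towards the groove with this light grip.

servo_tool --deltas '[[[24.3,-0.0005,0,0,0],[24.3,0,0,0,0],[24.3,-0.0005,0,0,0],[24.3,0,0,0,0],[24.3,-0.0005,0,0,0],[24.3,0,0,0,0],[24.3,0,0,0,0],[24.3,0,0,0,0]]]'

```text
time: 15.75
tool_pos: [0.5296, 0.1799, 0.1514]
tool_rot: [-0.0, 0.647, 0.762, 0.0]
contact_force: [6.5, 0.4, 0.9]
gripper_width: 0.247
grasp_force: 4.4
```

```bash
python3 look.py .094 .13
```

```text
15.75 [0.5296 0.1799 0.1514] [6.5047 0.4216 0.8656] [ 0.136  -0.973   0.0059]
slopes x,y [0.0984 0.0001] top z at x=0,.08,.15 [0.0916 0.0994 0.1063] n 1692 x ext [-0.0286  0.1496]
```

servo_tool --deltas '[[[24.2,0.0003,0,-0.0005,0],[24.1,0.0003,0,-0.0005,0],[24,0.0003,0,-0.0005,0],[23.9,0.0003,0,-0.0005,0],[23.8,0.0003,0.0003,-0.0005,0],[23.8,0.0003,0,-0.0005,0],[23.8,0,0,0,0],[23.8,0,0,0,0]]]'

```text
time: 16.6
tool_pos: [0.5312, 0.1802, 0.1482]
tool_rot: [-0.0, 0.647, 0.762, -0.0]
contact_force: [4.8, 0.8, 0.1]
gripper_width: 0.235
grasp_force: 5.6
```

```bash
python3 look.py .087 .13
```

```text
16.6 [0.5312 0.1802 0.1482] [4.819  0.7959 0.0596] [ 0.1328 -0.9124  0.0373]
slopes x,y [0.0694 0.0015] top z at x=0,.08,.15 [0.0906 0.0961 0.101 ] n 2138 x ext [-0.0279  0.15  ]
```

Working as intended; continue in the same way.

servo_tool --deltas '[[[23.7,0.0004,0,-0.0005,0],[23.6,0.0004,0,-0.0005,0],[23.5,0.0004,0,-0.0005,0],[23.4,0.0004,0,-0.0005,0],[23.3,0.0004,0.0003,-0.0005,0],[23.3,0.0004,0,-0.0005,0],[23.3,0,0,0,0],[23.3,0,0,0,0]]]'

```text
time: 17.45
tool_pos: [0.533, 0.1804, 0.1455]
tool_rot: [-0.001, 0.647, 0.762, -0.001]
contact_force: [0.4, 1.2, -2.2]
gripper_width: 0.232
grasp_force: 6.9
```

```bash
python3 look.py .087 .13
```

```text
17.45 [0.533  0.1804 0.1455] [ 0.4272  1.2272 -2.1784] [ 0.0959 -0.2092 -0.0356]
slopes x,y [0.0337 0.0022] top z at x=0,.08,.15 [0.0906 0.0933 0.0957] n 2226 x ext [-0.0283  0.1503]
```

servo_tool --deltas '[[[23.2,0,0,-0.0005,0],[23.1,0,0,-0.0005,0],[23,0.0003,0,-0.0005,0],[22.9,0.0003,0,-0.0005,0],[22.9,0,0,-0.0005,0],[22.9,0,0,0,0],[22.9,0,0,0,0],[22.9,0,0,0,0]]]'

```text
time: 18.3
tool_pos: [0.5343, 0.1805, 0.1438]
tool_rot: [-0.0, 0.647, 0.762, -0.0]
contact_force: [0.2, 0.3, -2.9]
gripper_width: 0.226
grasp_force: 9.0
```

```bash
python3 look.py .087 .13
```

```text
18.3 [0.5343 0.1805 0.1438] [ 0.2183  0.3176 -2.9399] [ 0.0349  0.0528 -0.0101]
slopes x,y [0.0059 0.0012] top z at x=0,.08,.15 [0.0906 0.091  0.0915] n 2297 x ext [-0.0284  0.1733]
```

servo_tool --deltas '[[[22.9,0,0,-0.0003,0],[22.9,0,0,-0.0003,0],[22.9,0,0,-0.0003,0],[22.9,0,0,-0.0003,0],[22.9,0,0,-0.0003,0],[22.9,0,0,0,0],[22.9,0,0,0,0],[22.9,0,0,0,0]]]'

```text
time: 19.15
tool_pos: [0.5348, 0.1806, 0.1433]
tool_rot: [0.0, 0.647, 0.762, 0.0]
contact_force: [-1.0, -0.3, 4.9]
gripper_width: 0.231
grasp_force: 9.8
```

```bash
python3 look.py .087 .13
```

```text
19.15 [0.5348 0.1806 0.1433] [-0.9628 -0.2914  4.8769] [-0.1417  0.3932  0.0236]
slopes x,y [-0.0017  0.0021] top z at x=0,.08,.15 [0.0908 0.0906 0.0905] n 2319 x ext [-0.0283  0.1732]
```

servo_tool --deltas '[[[23.5,0,0,0,0],[24,0,0,0,0],[25,0,0,0,0],[27,0,0,0,0],[32,0,0,0,0],[40,0,0,0,0],[45,0,0,0,0],[45,0,0,0,0]]]'

```text
time: 20.0
tool_pos: [0.5344, 0.1806, 0.1423]
tool_rot: [-0.0, 0.647, 0.762, -0.0]
contact_force: [0.1, 0.2, -0.1]
gripper_width: 0.447
grasp_force: 0.0
```

servo_tool --deltas '[[[45,0,0,0.005,0],[45,0,0,0.01,0],[45,0,0,0.02,0],[45,0,0,0.03,0],[45,0,0,0.03,0],[45,0,0,0.02,0],[45,0,0,0.005,0],[45,0,0,0,0]]]'

```text
time: 20.8
tool_pos: [0.5349, 0.1807, 0.2638]
tool_rot: [0.001, 0.647, 0.762, 0.001]
contact_force: [0.5, 0.2, -0.4]
gripper_width: 0.448
grasp_force: 0.0
```

```bash
python3 look.py .087 .13; python3 - <<'E'
import cv2,glob,os
f=max(glob.glob('pics/s2*.png'),key=os.path.getmtime)
a=cv2.imread(f)[70:230,225:405];cv2.imwrite('pics/z2.png',cv2.resize(a,None,fx=4,fy=3.7,interpolation=2))
from plant import grab_frame
from h import *
P=cloud(grab_frame("top"));comps(P,.085,.1,200);comps(P,.134,.15,100)
E
```

```text
20.8 [0.5349 0.1807 0.2638] [ 0.5209  0.154  -0.4021] [ 0.0146 -0.0298  0.0454]
slopes x,y [-0.0012  0.002 ] top z at x=0,.08,.15 [0.0907 0.0906 0.0905] n 2386 x ext [-0.0277  0.1733]
[177. 230.] (array([513.3, 179.1]), array([235.9, 180.4]), 9.1, 10194, 0.0925)
[ 32. 128.] (array([691., 411.]), array([25.5, 24.9]), 50.4, 154, 0.1479)
[161. 215.] (array([532.8, 181.5]), array([20.3, 88.9]), 9.6, 633, 0.1424)
```

View pics/z2.png

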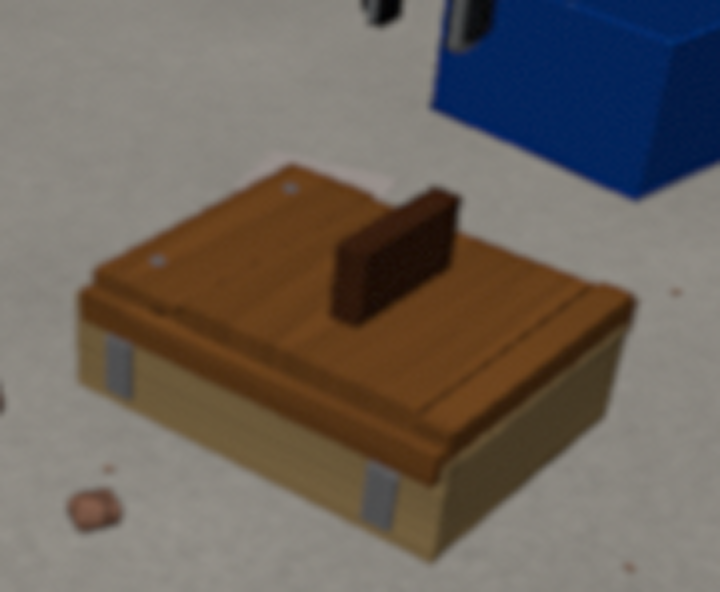

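The board lies flush and level in the frame, tight to the fixed board, with a narrow slot at the end strip. The gripper is clear of it, so I am handing in.

```bash
python3 -c "
from plant import manip
print(manip.job_done())"
```

```text
the job is handed in; nothing more can be done
None
```

I closed the crate: by the last camera check the cover board lies flat and fully home in the frame, released, with the gripper clear, and I handed the job in at about 21 s (no verdict was returned).

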